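Turn the bench carousel until the dropper bottle faces front

TASK

On the drive-repair bench, turn the round carousel gently by pushing its rim posts with the fingertips until the dropper bottle stands at the front, in line with the arrow on the carousel's fixed foot, then take the hand away. Push only on the carousel: do not pinch it, spin it fast or shove it hard, do not touch, lift or tip the things standing in its cups, and leave the drives and the mouse lying on the bench where they are.

Things in the scene. Friction and masses are not known exactly. Their poses are not given: they have to be found in the camera images.
- foot: The carousel's fixed foot: dark steel disc under the deck, 210 mm diameter, 10 mm high, with a tongue 60 mm wide reaching out to 185 mm from the axis, on it a raised aluminium arrow-head pointing in at the axis. Origin on the turning axis at bench height, z up; the arrow lies along its -x axis: the carousel's front, turned up to 0.7 rad from facing the robot.
- arrow_tip (a point): Inner tip of the arrow-head on the tongue, 135 mm from the axis, 18 mm above the bench (the arrow-head's top).
- hub (a point): Centre of the turning deck, at its top face, 24 mm above the bench; turns with it. The deck is a black disc of 260 mm diameter. Six grey cups (59 mm wide, 14 mm high) stand on it, centres 70 mm from the axis, along the hub's own -x axis and every 60 degrees from there. In the middle a boss of 48 mm diameter with a 16 mm steel stub, top 54 mm above the bench.
- post (a point): Top centre of one of six alike upright aluminium finger posts on the deck near the rim: 14 mm diameter, 70 mm tall (deck at 24 mm, top 94 mm above the bench), 118 mm from the axis, every 60 degrees, half-way between neighbouring cups (30 degrees to either side of each cup). Push any of them sideways to turn the deck.
- carousel (a joint): Turn of the deck in rad, counter-clockwise seen from above positive, 0 where it stood at the start. No stop within three turns either way. Light friction (1 to 3 N at the posts), damped; it stays where it is left.
- dropper_mid (a point): The dropper bottle: white plastic, round body 46 mm diameter, 46 mm high, shoulder, then a narrow tapering spout; 90 mm tall in all, its spout top 117 mm above the bench, the tallest thing in the carousel and the only one with a spout. Stands loose in one of the six cups (a few mm play), underside 27 mm above the bench; which cup varies. Point on its axis, 45 mm above its underside.
- jar1_mid (a point): A squat closed screw-top glass jar, 46 mm diameter, 45 mm tall. Stands loose in one of the six cups (a few mm play), underside 27 mm above the bench; which cup varies. Point on its axis, 22 mm up.
- jar2_mid (a point): A second jar like it. Stands loose in one of the six cups (a few mm play), underside 27 mm above the bench; which cup varies. Point on its axis, 22 mm up.
- bit_block_mid (a point): A round wooden block, 46 mm diameter, 26 mm high, with six steel driver bits standing in it, 48 mm tall in all. Stands loose in one of the six cups (a few mm play), underside 27 mm above the bench; which cup varies. Point on its axis, 20 mm up.
- spool_mid (a point): An empty white spool with two flanges, 46 mm diameter, 38 mm tall. Stands loose in one of the six cups (a few mm play), underside 27 mm above the bench; which cup varies. Point on its axis, 19 mm up.
- tin_mid (a point): A flat round aluminium tin, 47 mm diameter, 24 mm tall. It stands loose in the cup that is nearest the arrow at the start, underside 27 mm above the bench. The point is on its axis, 12 mm up.
- drive1_mid (a point): A loose 3.5 inch hard drive lying flat on the bench to the left, 147 x 101 x 24 mm. Point at its centre. Not part of the job.
- drive2_mid (a point): Another such drive to the right. Point at its centre. Not part of the job.
- ssd_mid (a point): A loose flat SSD, 100 x 70 x 7 mm, on the bench to the right. Point at its centre. Not part of the job.
- mouse_mid (a point): A computer mouse, 105 x 60 x 32 mm, on the bench to the left. Point at its centre. Not part of the job.

How it is judged:
At the end, for the whole second after the job is handed in: The dropper bottle's axis is within 10 mm sideways of the line from the carousel's axis through the arrow, on the arrow's side, upright (within 0.15 rad), and the carousel is at rest (under 0.05 rad/s) (y of dropper_mid in the frame of foot between -0.01 and 0.01 m and x of dropper_mid in the frame of foot below -0.05 m and angle between dropper_mid's own z axis and vertical below 0.15 rad and velocity of joint carousel between -0.05 and 0.05 rad/s); the robot touches nothing.
It fails at once if something standing in the carousel is lifted (over 8 mm) or tips over (z of tin_mid in the frame of foot above 0.047 m or z of dropper_mid in the frame of foot above 0.08 m or z of any of jar1_mid, jar2_mid in the frame of foot above 0.057 m or z of bit_block_mid in the frame of foot above 0.055 m or z of spool_mid in the frame of foot above 0.054 m or angle between any of tin_mid, dropper_mid, jar1_mid, jar2_mid, bit_block_mid, spool_mid's own z axis and vertical above 0.35 rad).
It fails at once if the robot touches something standing in the carousel (contact force between any of tin, dropper, jar1, jar2, bit_block, spool and the fingers above 1 N or contact force between any of tin, dropper, jar1, jar2, bit_block, spool and the arm above 1 N).
It fails at once if the carousel is spun fast (over 3 rad/s, half a turn a second) (velocity of joint carousel above 3 rad/s or velocity of joint carousel below -3 rad/s).
It fails at once if the carousel is pinched or shoved hard (over 25 N) (contact force between carousel and the fingers above 25 N).
It fails at once if a drive, the SSD or the mouse on the bench is moved by more than 15 mm (distance of any of drive1_mid, drive2_mid, ssd_mid, mouse_mid from where it was at the start of the episode above 0.015 m).
It also fails if it takes over 45 s, if anything falls off the work surface, if the arm or the gripper's body presses on something with over 40 N, if the wrist force passes 120 N, or if a joint passes its speed limit or range.

ROBOT

A 6-joint arm with a two-finger parallel gripper is mounted at the origin on the work surface. World frame = base frame: x ahead of the robot, y to its left, z up, the work surface at z = 0. Lengths are in m, angles in rad, forces in N, time in s.
With the tool pointing down it reaches from about 0.275 to 1 m from the base axis. Payload 8.4 kg.
Tool frame: the origin (TCP) lies on the centre line of the jaws, within the pads' length; the fingertips stand 17 mm ahead of it and the grasp point (between the pads) lies 2 mm behind it (bot.tcp_to_tips is the z of the fingertips in the tool frame, in m); z points along the fingers, y is the line along which they close (so a half turn about z gives the same grasp; the last joint's range is limited). The gripper opens to 85 mm and grips with 20 to 120 N. Pads are 22 mm wide; open, the fingers measure 114 mm over their backs; the gripper's body (76 mm by 85 mm) begins 54 mm behind the grasp point. The pads swing forward as they close: fully open they stand 13 mm farther back than shut.
Start: joints at [-1.174, 0.353, 1.633, -0, 1.155, -0.002], TCP at [0.243, -0.576, 0.221] pointing down, gripper open.
Joint ranges: [-2.63, 2.63], [-0.92, 2.1], [0.06, 2.66], [-1.3, 4.44], [0, 2.69], [-3.02, 3.02]. Speed limits (rad/s): [2.22, 2.22, 2.79, 3.14, 3.14, 3.14].

INTERFACE

Orientations are given as a unit quaternion [x, y, z, w].
In Python, from workcell import bot, hand, kinematics, get_obs, vision, hand_in gives the robot as it stands. The module is installed in compiled form; this text tells all that it offers. Calls block until the motion is done:
- bot.reach(position, orientation): joint-space move of the TCP to a pose.
- bot.servo_line(position, ori=None, velocity=0.15): straight line of the TCP; ori=None keeps the orientation; velocity is the mean speed in m/s.
- bot.goto_joints(angles): joint-space move.
- hand.move_gripper(opening, strength=None): finger opening in m; strength is the grip in N (None keeps the last); returns when the fingers have stopped.
- bot.dwell(seconds).
- kinematics.solve_ik(position, orientation): joint angles nearest the present ones, or None.
- get_obs(): the state.
- vision.read_camera(name): name is "scene" or "top"; returns a dict with "frame" (400x640x3 uint8, red, green, blue), "intrinsics" (3x3 intrinsics, pixels), "dist" ([k1, k2, p1, p2, k3] as OpenCV has them; the pictures are not rectified), "view" (4x4, takes a point from world to camera coordinates). Camera axes: x right, y down, z forward; pixel columns grow to the right and rows downward; lengths in m; the calibration is good to about 2 mm. A picture is of the moment at which its call begins. There is no depth.
A pose or a line that the arm cannot do raises bot.IKError and nothing moves.
- hand_in(): hands the job in; it is judged then, once.
The state is a dict: "time_s": time; "joint_pos": joint angles; "joint_vel": joint speeds; "joint_efforts": joint torques, N m; "position": TCP position; "orientation": TCP orientation; "wrist_force": force on the tool from outside, world axes, zero at the start; "ft_torque": the same for the moment, N m; "gripper_width": finger opening in m; "grip_force": force on a finger pad.
Only numpy, scipy, OpenCV 4.12 (cv2) and the standard library are available. Lean on these libraries where they do the work, as an engineer would, in place of code of your own. Each camera call takes 0.05 s, during which the arm holds its last target. There are 200 camera calls.

## Working session

There is one attempt and no reset: what is moved stays moved. The work goes in short steps, each a Python script; the robot and the scene stay as the last script left them, time stands still between calls to the robot, and variables do not carry over. Pictures are saved under pics/ and viewed, at most 10 in all, crops included, and the job is handed in when it is done.

```bash
mkdir -p pics; cat > h.py <<'E'
import numpy as np, cv2
from workcell import bot, hand, kinematics, get_obs, vision, hand_in
def shot(n,f):
    c=vision.read_camera(n); cv2.imwrite(f,c["frame"][:,:,::-1]); return c
def ray(c,uv):
    p=cv2.undistortPoints(np.array([[uv]],float),np.array(c["intrinsics"]),np.array(c["dist"]))[0,0]
    V=np.array(c["view"]);R=V[:3,:3];o=-R.T@V[:3,3];return o,R.T@np.array([p[0],p[1],1])
def atz(c,uv,z):
    o,d=ray(c,uv);return o+d*(z-o[2])/d[2]
def tri(c1,u1,c2,u2):
    o1,d1=ray(c1,u1);o2,d2=ray(c2,u2)
    s=np.linalg.lstsq(np.c_[d1,-d2],o2-o1,rcond=None)[0]
    a,b=o1+s[0]*d1,o2+s[1]*d2;return (a+b)/2,np.linalg.norm(a-b)
def proj(c,P):
    V=np.array(c["view"]);return cv2.projectPoints(np.array(P,float).reshape(-1,3),cv2.Rodrigues(V[:3,:3])[0],V[:3,3],np.array(c["intrinsics"]),np.array(c["dist"]))[0][:,0]
E
python3 - <<'E'
from h import *
import pickle
d={n:shot(n,f"pics/{n}0.png") for n in("scene","top")}
pickle.dump(d,open("c0.pkl","wb"))
for c in d.values(): print(np.round(c["view"],3),c["intrinsics"])
print(get_obs()["time_s"],bot.tcp_to_tips,get_obs()["orientation"])
E
```

```text
[[ 0.519  0.855 -0.005 -0.246]
 [ 0.699 -0.428 -0.573 -0.274]
 [-0.492  0.294 -0.82   1.395]
 [ 0.     0.     0.     1.   ]] [[377.93476372   0.         326.97061084]
 [  0.         377.93476372 201.73070987]
 [  0.           0.           1.        ]]
[[ 0.012 -1.    -0.007  0.013]
 [-0.98  -0.011 -0.196  0.521]
 [ 0.196  0.01  -0.981  1.641]
 [ 0.     0.     0.     1.   ]] [[498.64338066   0.         317.25421497]
 [  0.         498.64338066 194.99397237]
 [  0.           0.           1.        ]]
0.1 0.017 [ 9.80187392e-01  1.98071393e-01 -1.20410226e-04 -6.20396452e-04]
```

View pics/top0.png

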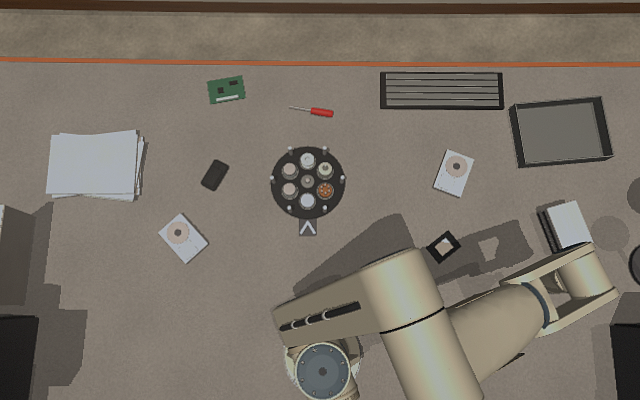

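View pics/scene0.png

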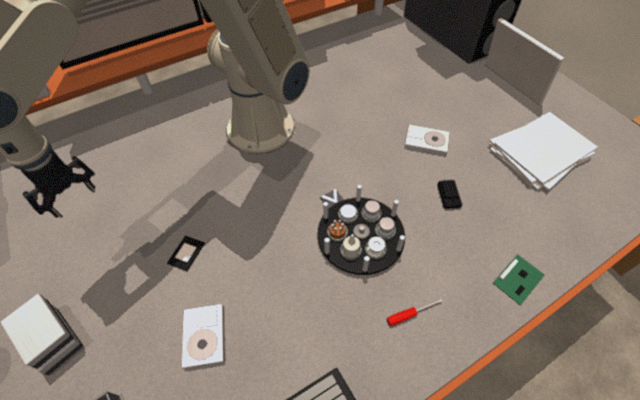

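Both views show the carousel at about (308,182) in top and (361,232) in scene. I'll enlarge crops of it.

```bash
python3 - <<'E'
import cv2
a=cv2.imread("pics/top0.png")[140:240,260:360];b=cv2.imread("pics/scene0.png")[180:280,311:411]
r=lambda x,k:cv2.resize(x,None,fx=k,fy=k,interpolation=cv2.INTER_CUBIC)
cv2.imwrite("pics/crop0.png",cv2.hconcat([r(a,4),r(b,4)]))
E
```

```text
(no output)
```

View pics/crop0.png

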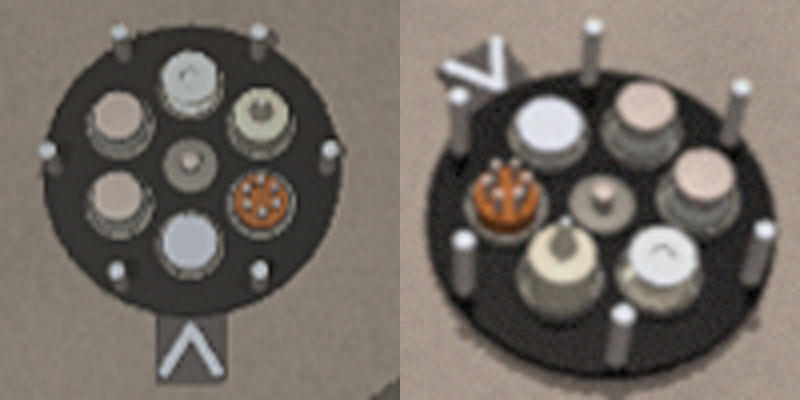

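```bash
python3 - <<'E'
from h import *
import pickle
d=pickle.load(open("c0.pkl","rb"));T,S=d["top"],d["scene"]
ft=lambda x,y:(260+(x+.5)/4-.5,140+(y+.5)/4-.5)
fs=lambda x,y:(311+(x-400+.5)/4-.5,180+(y+.5)/4-.5)
tp=[(120,33),(258,33),(330,150),(260,270),(117,270),(47,150)]
sp=[(764,231),(622,315),(464,241),(459,95),(593,27),(741,88)]
P=[]
for a,b in zip(tp,sp):
    p,e=tri(T,ft(*a),S,fs(*b));P.append(p);print(np.round(p,4),round(e,4))
P=np.array(P);c=P.mean(0);v=P[:,:2]-c[:2]
print("axis",c,"r",np.linalg.norm(v,axis=1)*1e3,"ang",np.degrees(np.arctan2(v[:,1],v[:,0])))
print("arrow",tri(T,ft(190,322),S,fs(498,90)),"top",atz(T,ft(190,322),.018))
a=atz(T,ft(190,322),.018)[:2]-c[:2];print(np.linalg.norm(a),np.degrees(np.arctan2(a[1],a[0])))
L,R=atz(T,ft(163,376),.018),atz(T,ft(221,376),.018);m=(L+R)[:2]/2-c[:2];print("arrow base",np.linalg.norm(m),np.degrees(np.arctan2(m[1],m[0])))
p,e=tri(T,ft(262,105),S,fs(565,223));print("spout",p,e,np.linalg.norm(p[:2]-c[:2]),np.degrees(np.arctan2(*(p[:2]-c[:2])[::-1])))
E
```

```text
[0.6752 0.1146 0.091 ] 0.0017
[ 0.6765 -0.0023  0.0897] 0.0006
[ 0.5756 -0.0628  0.0908] 0.0018
[ 0.4729 -0.0051  0.0938] 0.0024
[0.4717 0.1123 0.0926] 0.0014
[0.5728 0.173  0.0917] 0.0012
axis [0.57410269 0.05493395 0.09161296] r [117.42159464 117.3267577  117.78713051 117.67675952 117.38840092
 118.08638773] ang [  30.56366462  -29.22094787  -89.2910004  -149.31305072  150.76972587
   90.64160209]
arrow (array([0.4395516 , 0.0522375 , 0.01685373]), np.float64(0.0016631634643866704)) top [0.43975086 0.05295277 0.018     ]
0.1343664345394359 -179.1551667637025
arrow base 0.18086148791732104 -178.59047748706638
spout [ 0.60861351 -0.00508155  0.11166766] 0.0030913248471187878 0.06923045747445125 -60.09972725484125
```

```bash
cat >> h.py <<'E'
C=np.array([.5741,.0549])
def pose(deg,r=.123,z=.089):
    t=np.radians(deg);y=t+np.pi
    return [*(C+r*np.array([np.cos(t),np.sin(t)])),z],[np.cos(y/2),np.sin(y/2),0,0]
def sweep(a,b,step=6,v=.06):
    n=int(np.ceil(abs(b-a)/step))
    for t in np.linspace(a,b,n+1)[1:]:
        p,q=pose(t);bot.servo_line(p,q,v)
    o=get_obs();print(b,"t",round(o["time_s"],2),"F",np.round(o["wrist_force"],1))
E
python3 - <<'E'
from h import *
for t in range(-65,-205,-20): print(t,np.round(kinematics.solve_ik(*pose(t)),2))
hand.move_gripper(0.0)
p,q=pose(-65,z=.25);bot.reach(p,q)
p,q=pose(-65);bot.servo_line(p,q,.12)
o=get_obs();print(o["time_s"],o["position"],o["wrist_force"])
shot("top","pics/t1.png");shot("scene","pics/s1.png")
a=cv2.imread("pics/t1.png")[130:250,250:370];b=cv2.imread("pics/s1.png")[170:290,301:421]
cv2.imwrite("pics/c1.png",cv2.resize(cv2.hconcat([a,b]),None,fx=3,fy=3))
E
```

```text
-65 [-0.09  0.5   1.73 -0.    0.91 -0.53]
-85 [-0.12  0.45  1.82 -0.    0.87 -0.2 ]
-105 [-0.12  0.4   1.91 -0.    0.83  0.14]
-125 [-0.09  0.35  2.   -0.    0.8   0.52]
-145 [-0.04  0.3   2.06 -0.    0.77  0.92]
-165 [ 0.05  0.28  2.1  -0.    0.76  1.36]
-185 [ 0.14  0.28  2.1  -0.    0.76  1.8 ]
4.6583 [ 0.62664821 -0.0566263   0.08976831] [ 0.28536185  0.53854958 -0.26397408]
```

View pics/c1.png

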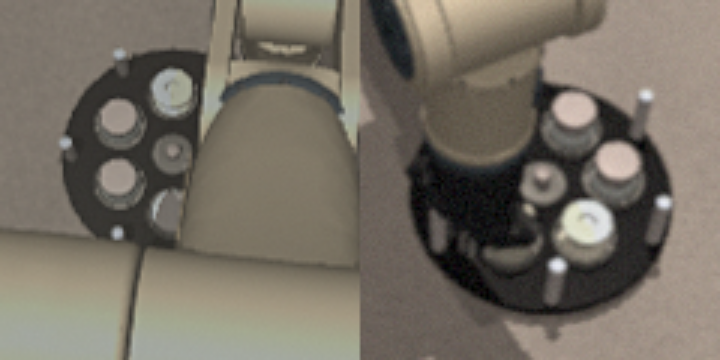

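```bash
python3 - <<'E'
from h import *
sweep(-65,-85)
for b in range(-97,-182,-12): sweep(b+12,b)
shot("top","pics/t2.png");shot("scene","pics/s2.png")
a=cv2.imread("pics/t2.png")[130:250,250:370];b=cv2.imread("pics/s2.png")[170:290,301:421]
cv2.imwrite("pics/c2.png",cv2.resize(cv2.hconcat([a,b]),None,fx=3,fy=3))
E
```

```text
-85 t 6.06 F [ 0.2 -1.1  0.3]
-97 t 6.79 F [-0.1  0.8  0.1]
-109 t 7.53 F [-0.3  0.6  0.4]
-121 t 8.26 F [-0.6 -0.8  0.1]
-133 t 8.99 F [ 0.4 -0.   0.3]
-145 t 9.72 F [ 0.3  0.  -0.3]
-157 t 10.46 F [ 0.1 -1.1 -0.2]
-169 t 11.19 F [ 0.6 -0.3  0.3]
-181 t 11.93 F [ 0.1 -0.5 -0.4]
```

View pics/c2.png

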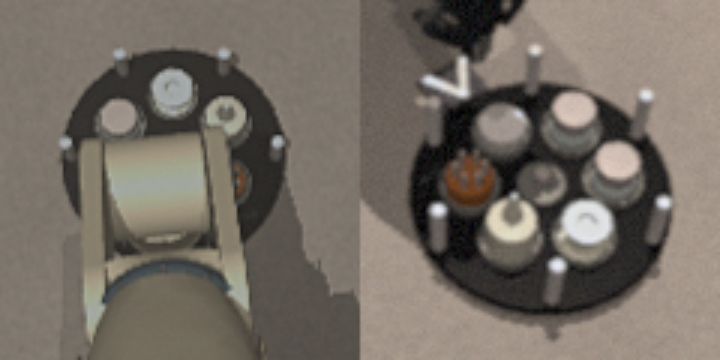

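```bash
python3 - <<'E'
from h import *
import pickle
o=get_obs();print(o["position"],o["orientation"],o["gripper_width"],o["grip_force"],pose(-181))
d=pickle.load(open("c0.pkl","rb"))
p=np.array(o["position"]);tip=p-[0,0,.017]
for n,x0,y0 in(("scene",301,170),("top",250,130)): print(n,(proj(d[n],[p,tip])-[x0,y0])*3)
b=cv2.imread("pics/s2.png")[120:245,300:460]
cv2.imwrite("pics/c3.png",cv2.resize(b,None,fx=4,fy=4,interpolation=cv2.INTER_CUBIC))
E
```

```text
[0.45114266 0.05665129 0.08898233] [ 9.99971358e-01 -7.56809810e-03 -7.71717034e-06  7.78149573e-05] 0.00041989193791292233 0.0 ([np.float64(0.4511187334957639), np.float64(0.05704664599178588), 0.089], [np.float64(0.9999619230641713), np.float64(-0.008726535498374058), 0, 0])
scene [[114.19860341  60.72147477]
 [113.82976201  70.90304741]]
top [[166.42416254 250.57256481]
 [166.88980974 253.02144429]]
```

View pics/c3.png

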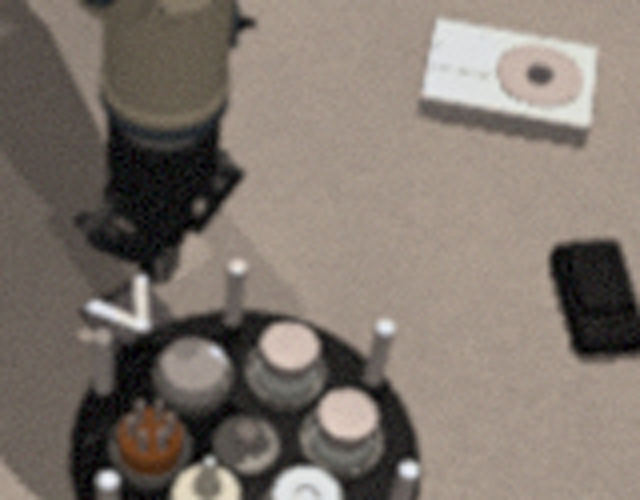

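The deck hasn't turned. The tip shows at about crop (160,278), some 20 mm higher than I calculated, so it passed over the posts. I'll go back, work lower, and check that the post moves before going on.

```bash
sed -i 's/z=.089/z=.068/' h.py; python3 - <<'E'
from h import *
p,q=pose(-181,z=.2);bot.servo_line(p,q,.2)
p,q=pose(-68,z=.2);bot.reach(p,q)
p,q=pose(-68);bot.servo_line(p,q,.12)
o=get_obs();print(o["position"],o["wrist_force"])
sweep(-68,-80);sweep(-80,-92);sweep(-92,-104);sweep(-104,-110)
shot("scene","pics/s4.png")
b=cv2.imread("pics/s4.png")[160:285,290:450]
cv2.imwrite("pics/c4.png",cv2.resize(b,None,fx=4,fy=4,interpolation=cv2.INTER_CUBIC))
E
```

```text
[ 0.62081918 -0.05920717  0.06879081] [ 0.2413588  -0.60590234 -0.44647018]
-80 t 16.61 F [0.2 0.6 0.1]
-92 t 17.34 F [-0.9  0.4  0.6]
-104 t 18.07 F [0.7 1.2 0.2]
-110 t 18.44 F [-0. -0. -0.]
```

View pics/c4.png

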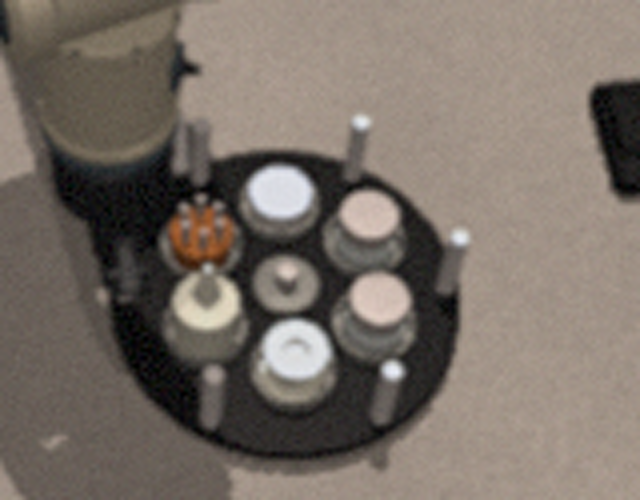

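The deck is turning now: the post tops are at crop (360,120), (460,238) and (392,370). Next I'll measure the angle from these and push on to just short of the goal.

```bash
python3 - <<'E'
from h import *
import pickle
S=pickle.load(open("c0.pkl","rb"))["scene"]
offs=[]
for u in((360,120),(460,238),(392,370),(212,372)):
    p=atz(S,(290+(u[0]+.5)/4-.5,160+(u[1]+.5)/4-.5),.0925)[:2]-C
    a=np.degrees(np.arctan2(p[1],p[0]));print(np.linalg.norm(p),a);offs.append((a-.7-30)%60)
print(offs)
for b in range(-120,-190,-10): sweep(b+10,b,5)
shot("scene","pics/s5.png")
b=cv2.imread("pics/s5.png")[160:285,290:450]
cv2.imwrite("pics/c5.png",cv2.resize(b,None,fx=4,fy=4,interpolation=cv2.INTER_CUBIC))
E
```

```text
0.11984228710494883 120.20556462591944
0.11904929563736318 59.80121170181331
0.11819342103323818 0.41295370132073
0.11640929422363656 -60.45856436988504
[np.float64(29.505564625919433), np.float64(29.101211701813305), np.float64(29.71295370132073), np.float64(28.841435630114958)]
-120 t 19.14 F [ 0.2 -0.6  0.6]
-130 t 19.79 F [ 0.8 -0.5  0.7]
-140 t 20.44 F [ 0.1  0.2 -0.1]
-150 t 21.09 F [ 0.4  0.2 -0.5]
-160 t 21.74 F [0.2 0.2 0.3]
-170 t 22.39 F [ 0.3 -0.3  0.1]
-180 t 23.04 F [ 0.2 -0.3 -0.9]
```

View pics/c5.png

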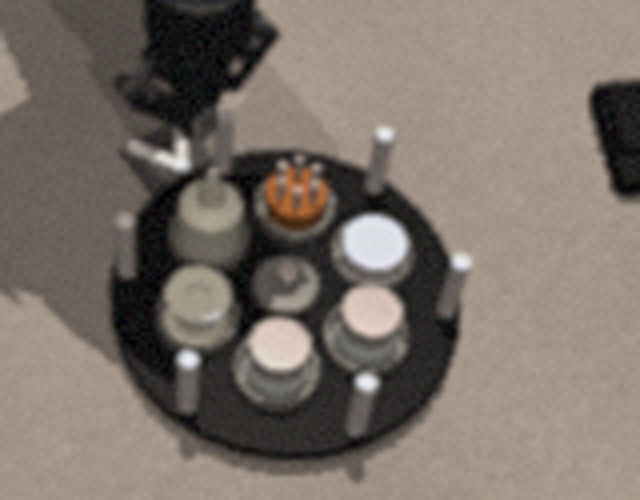

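The dropper at crop (210,220) is nearing the arrow at (180,155). I'll check the angle, finish the stroke, back off and lift.

```bash
python3 - <<'E'
from h import *
import pickle
S=pickle.load(open("c0.pkl","rb"))["scene"]
o=[]
for u in((384,133),(460,262),(367,382),(187,358)):
    p=atz(S,(290+(u[0]+.5)/4-.5,160+(u[1]+.5)/4-.5),.0925)[:2]-C
    o.append((np.degrees(np.arctan2(p[1],p[0]))-30.7)%60)
turn=np.mean(o)-120;print(o,turn)
assert -105<turn<-95
end=-180-(turn+119.5);print("end",end)
sweep(-180,end,5,.05);bot.dwell(.3)
sweep(end,end+9,9,.05)
p,q=pose(end+9,z=.2);bot.servo_line(p,q,.15)
bot.reach([.4,-.35,.25],q)
shot("top","pics/t6.png");shot("scene","pics/s6.png")
a=cv2.imread("pics/t6.png")[140:240,260:360];b=cv2.imread("pics/s6.png")[180:280,311:411]
cv2.imwrite("pics/c6.png",cv2.resize(cv2.hconcat([a,b]),None,fx=4,fy=4,interpolation=cv2.INTER_CUBIC))
print(get_obs()["time_s"])
E
```

```text
[np.float64(19.670264147523596), np.float64(19.558508705931704), np.float64(20.33691348514448), np.float64(19.319841691704738)] -100.27861799242388
end -199.22138200757612
-199.22138200757612 t 24.52 F [-0.3 -0.4 -0.2]
-190.22138200757612 t 25.36 F [-0.7  0.3 -0.4]
28.0833
```

View pics/c6.png

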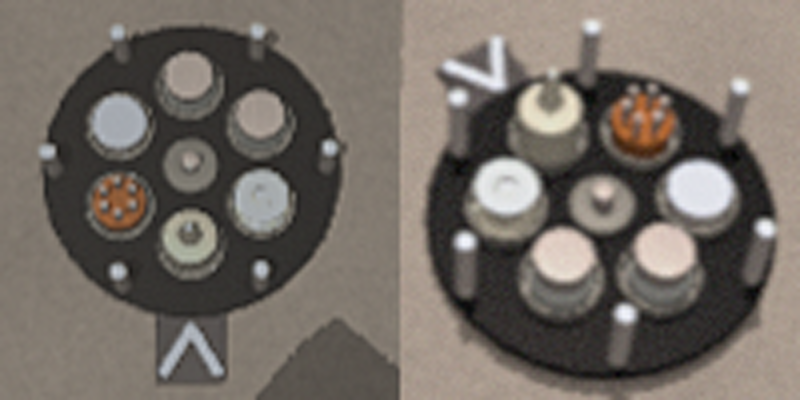

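The dropper's spout at top crop (190,230) is in line with the hub (190,160) and the arrow tip (190,322). Everything is upright and the hand is clear.

```bash
python3 -c "
from h import *
print(hand_in())"
```

```text
the job is handed in; nothing more can be done
None
```

The job is handed in, with no verdict returned: the last pictures show the dropper bottle upright in line with the arrow and the hand clear at 28 s, after a first sweep that passed over the posts and a second, lower one that turned the deck about 120° clockwise.

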